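# Touch off on three gauges, tallest to lowest

## Robot

A 6-joint arm with a two-finger parallel gripper is mounted at the origin on a cart in front of the work surface, level with it; the furniture and walls round the work are solid. World frame = base frame: x ahead of the robot, y to its left, z up, the work surface at z = 0. Lengths are in m, angles in rad, forces in N, time in s.
With the tool pointing down it reaches from about 0.375 to 0.975 m from the base axis. Payload 3.8 kg.
Tool frame: the origin (TCP) lies on the mounting face of the last link; the fingertips stand 173 mm ahead of it and the grasp point (between the pads) lies 155 mm ahead of it; z points along the fingers, y is the line along which they close (so a half turn about z gives the same grasp; the last joint's range is limited). The gripper opens to 85 mm and grips with 20 to 120 N. Pads are 22 mm wide; open, the fingers measure 114 mm over their backs; the gripper's body (76 mm by 85 mm) begins 54 mm behind the grasp point. The pads swing forward as they close: fully open they stand 13 mm farther back than shut.
Start: joints at [-1.307, 0.264, 1.604, -0, 1.274, -0.037], TCP at [0.2, -0.645, 0.405] pointing down, gripper open.
Joint ranges: [-2.63, 2.63], [-0.94, 2.18], [0.31, 2.57], [-1.31, 4.45], [0, 2.66], [-2.55, 2.55]. Speed limits (rad/s): [2.57, 2.57, 3.14, 3.14, 3.14, 3.14].

## Interface

Orientations are given as a rotation vector (axis times angle).
In Python, from workcell import bot gives the robot as it stands.
- The arm moves only by the tool drive_tool, never from a script. Its argument "increments" is a list of rows, each an object with "delta_pos": the shift along the tool's x, y, z in mm, a list of three; "turn": the turn about the tool's z in rad; "jaw": the opening, from -1 (shut) to 1 (fully open). A call has 1 to 8 rows; each row shifts and turns the commanded pose from where the row before left it, along the tool's axes as they then stand; what a row does not reach is not made up. A row lasts 1/12 s, in which the tool goes at most 41.7 mm and 7.16 degrees, less where a joint would pass 70% of its speed; a pose out of reach is approached as far as the arm can. A call is refused whole if a number of a shift passes 41.7 or a number of a turn 0.125, either way. A call with a gripper value outside its range is refused whole. The fingers move at their own pace and stop on an object; "grip_force" is the grip in N (left out, the last holds). Time passes only in rows, so rows that do not move let the fingers close. It gives the time, the measured TCP pose, the force, the opening and the grip force at its end, in the units of the state.
- bot.read_state(): the state, without advancing time (a new reading comes with each control period).
- bot.read_camera(name): name is "scene" or "top" or "wrist"; returns a dict with "pixels" (400x640x3 uint8, red, green, blue), "fovy" (degrees; the focal length in pixels is half the picture's height over the tangent of half this angle, whatever the lens; pixels are square), "cx", "cy" (the principal point, pixels), "camera_from_world" (4x4, takes a point from world to camera coordinates); the wrist camera has in their place "hand_eye" (4x4, takes a point from camera to tool coordinates, whose origin is the TCP and whose axes are the flange's). Camera axes: x right, y down, z forward; pixel columns grow to the right and rows downward; lengths in m; the calibration is good to about 2 mm. A picture is of the moment at which its call begins: read the wrist's pose just before it. There is no depth.
- bot.finish_job(): hands the job in; it is judged then, once.
The state is a dict: "time": time; "q": joint angles; "joint_vel": joint speeds; "joint_torque": joint torques, N m; "tool_pos": TCP position; "tcp_rot": TCP orientation; "wrist_force": force on the tool from outside, world axes, zero at the start; "torque": the same for the moment, N m; "width": opening from 0.0 (shut) to 1.0 (fully open); "grip_force": force on a finger pad.
Only numpy, scipy, OpenCV 4.12 (cv2) and the standard library are available. Lean on these libraries where they do the work, as an engineer would, in place of code of your own. Each camera call takes 0.05 s, during which the arm holds its last target. There are 200 camera calls.

## Task

Check the robot's fingertips on the three touch-off gauges: with the fingertips gently push each gauge's brass plunger down to about half of its 16 mm stroke, where it stays, first on the tall round gauge, then the square one, then the low round one. Do not drive any plunger to its stop, and do not lift, shove or tip the gauges; leave the things around them where they lie.

Things in the scene. Friction and masses are not known exactly. Their poses are not given: they have to be found in the camera images.
- gauge_tall: tall round touch-off gauge: aluminium cylinder 56 mm in diameter on a 70 mm round foot, body 100 mm high, loose on the bench; a 30 mm wide, 6 mm high dark collar and a brass-capped plunger stand on the middle of its top. Origin: centre of its underside, z up. Cap top is 128 mm above the bench when the plunger is fully up
- plunger_tall (a joint): plunger of this gauge, m pushed down: 0 fully up, 0.016 hard stop (cap on the collar). It starts 0 to 1.5 mm down, slides at a push of about 4 N and stays where it is left, no spring. A dark ring on the stem just disappears into the collar at half stroke (0.008)
- cap_tall (a point): centre of the flat top of this gauge's brass plunger cap (26 mm across, 6 mm thick); it moves down with the plunger
- gauge_square: square touch-off gauge of middle height: aluminium block 64 x 64 mm, 66 mm high, loose on the bench; a 30 mm wide, 6 mm high dark collar and a brass-capped plunger stand on the middle of its top. Origin: centre of its underside, z up. Cap top is 94 mm above the bench when the plunger is fully up
- plunger_square (a joint): plunger of this gauge, m pushed down: 0 fully up, 0.016 hard stop (cap on the collar). It starts 0 to 1.5 mm down, slides at a push of about 4 N and stays where it is left, no spring. A dark ring on the stem just disappears into the collar at half stroke (0.008)
- cap_square (a point): centre of the flat top of this gauge's brass plunger cap (26 mm across, 6 mm thick); it moves down with the plunger
- gauge_low: low round touch-off gauge: aluminium puck 76 mm in diameter, 32 mm high, loose on the bench; a 30 mm wide, 6 mm high dark collar and a brass-capped plunger stand on the middle of its top. Origin: centre of its underside, z up. Cap top is 60 mm above the bench when the plunger is fully up
- plunger_low (a joint): plunger of this gauge, m pushed down: 0 fully up, 0.016 hard stop (cap on the collar). It starts 0 to 1.5 mm down, slides at a push of about 4 N and stays where it is left, no spring. A dark ring on the stem just disappears into the collar at half stroke (0.008)
- cap_low (a point): centre of the flat top of this gauge's brass plunger cap (26 mm across, 6 mm thick); it moves down with the plunger
- wood_block: hardwood block 60 x 90 x 35 mm, bystander; origin centre of underside
- tape: roll of masking tape lying flat, 104 mm across, 25 mm high, bystander; origin centre of underside
- pen: black and white marker 135 mm long, 17 mm thick, lying, bystander; origin under its middle
Mind the look-alikes: they are no part of the job. Leave any purple look-alike of the gauge_square alone. Leave any turquoise look-alike of the gauge_low alone.

How it is judged:
On the way, in this order (a step that is already met when the one before it is completed fails the run):
1. the tall round gauge's plunger is pushed to about half stroke while the other two are still up (value of joint plunger_tall between 0.004 and 0.012 m and value of joint each of plunger_square, plunger_low below 0.003 m), for 0.2 s.
2. then the square gauge's plunger, while the low one is still up (value of joint plunger_square between 0.004 and 0.012 m and value of joint plunger_low below 0.003 m), for 0.2 s.
3. then the low round gauge's plunger (value of joint plunger_low between 0.004 and 0.012 m), for 0.2 s.
At the end, for the whole second after the job is handed in: All three plungers stand 4 to 12 mm down, the gauges are upright (within 0.1 rad), at rest and within 15 mm of where they stood, and wood block, tape and marker are within 20 mm of where they lay (all of step 3 and value of joint plunger_tall between 0.004 and 0.012 m and distance of each of gauge_tall, gauge_square, gauge_low from where it was at the start of the episode below 0.015 m and angle between each of gauge_tall, gauge_square, gauge_low's own z axis and vertical below 0.1 rad and linear speed of each of gauge_tall, gauge_square, gauge_low below 0.01 m/s and value of joint plunger_square between 0.004 and 0.012 m and distance of each of wood_block, tape, pen from where it was at the start of the episode below 0.02 m); the robot touches nothing.
It fails at once if a plunger is driven to within 1.5 mm of its hard stop (value of joint any of plunger_tall, plunger_square, plunger_low above 0.0145 m).
It fails at once if a gauge is touched with more than 20 N of finger force (struck or squeezed) (contact force between the fingers and gauge_tall above 20 N or contact force between the fingers and gauge_square above 20 N or contact force between the fingers and gauge_low above 20 N).
It fails at once if a gauge is pressed with the arm or the gripper's body instead of the fingers (contact force between the arm and gauge_tall above 3 N or contact force between the arm and gauge_square above 3 N or contact force between the arm and gauge_low above 3 N).
It fails at once if a gauge is lifted, carried or shifted more than 15 mm, or tipped (distance of any of gauge_tall, gauge_square, gauge_low from where it was at the start of the episode above 0.015 m or angle between any of gauge_tall, gauge_square, gauge_low's own z axis and vertical above 0.15 rad).
It fails at once if a bystander is moved more than 20 mm (distance of any of wood_block, tape, pen from where it was at the start of the episode above 0.02 m).
It also fails if it takes over 51 s, if anything falls off the work surface, if the arm or the gripper's body presses on something with over 40 N, if the wrist force passes 120 N, or if a joint passes its speed limit or range.

## Working session

There is one attempt and no reset: what is moved stays moved. The work goes in short steps, Python scripts to look and compute and a tool call to move; the robot and the scene stay as the last step left them, time stands still between calls to the robot, and variables do not carry over. Pictures are saved under pics/ and viewed, at most 10 in all, crops included, and the job is handed in when it is done.

Besides the shell and the picture viewer there is one more tool, called after ">>>" by a JSON object that holds its "op" and its "data". drive_tool: Moves the arm, as the interface text tells. Its arguments: {"type":"object","properties":{"increments":{"type":"array"},"grip_force":{"type":"number"}},"required":["increments"]}

```bash
mkdir -p pics
python3 - <<'E'
from workcell import bot
import cv2,numpy as np
s=bot.read_state();print({k:np.round(v,3).tolist() for k,v in s.items()})
for n in("scene","top","wrist"):
    c=bot.read_camera(n);cv2.imwrite(f"pics/{n}0.png",c["pixels"][:,:,::-1])
    print(n,c["fovy"],c["cx"],c["cy"],np.round(c.get("camera_from_world",c.get("hand_eye")),3).tolist(), [k for k in c])
E
```

```text
{'time': 0.0, 'q': [-1.307, 0.265, 1.605, -0.0, 1.274, -0.037], 'joint_vel': [0.001, -0.001, -0.001, -0.002, 0.0, 0.001], 'joint_torque': [0.001, -51.51, -36.731, 0.0, 0.013, -0.0], 'tool_pos': [0.2, -0.644, 0.403], 'tcp_rot': [-3.104, -0.47, 0.0], 'wrist_force': [-0.18, -0.678, -0.46], 'torque': [0.023, -0.055, 0.011], 'grip_force': 0.0, 'width': 0.999}
scene 55.25604459224805 320.76655875050153 195.1935284174682 [[-0.9, -0.436, -0.01, 0.51], [-0.327, 0.691, -0.644, 0.2], [0.288, -0.576, -0.765, 1.022], [0.0, 0.0, 0.0, 1.0]] ['pixels', 'fovy', 'cx', 'cy', 'camera_from_world']
top 52.09869472589219 318.5425369256422 197.30444045272583 [[0.151, -0.989, 0.005, -0.022], [-0.962, -0.148, -0.229, 0.579], [0.227, 0.03, -0.973, 0.952], [0.0, 0.0, 0.0, 1.0]] ['pixels', 'fovy', 'cx', 'cy', 'camera_from_world']
wrist 66.79196798242539 321.66090545017806 200.21467069734732 [[0.001, -0.954, -0.3, 0.077], [1.0, 0.001, 0.001, 0.0], [-0.0, -0.3, 0.954, 0.029], [0.0, 0.0, 0.0, 1.0]] ['pixels', 'fovy', 'cx', 'cy', 'hand_eye']
```

View pics/top0.png

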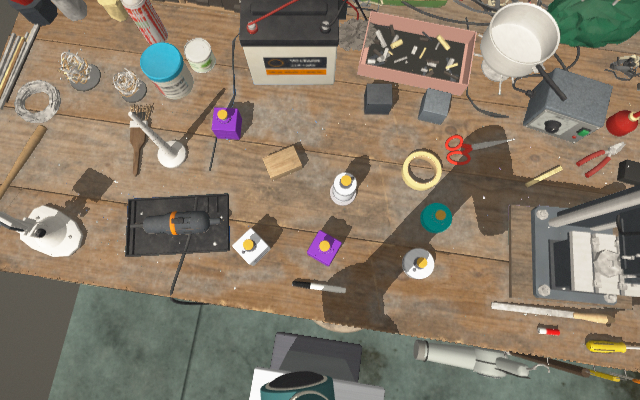

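View pics/scene0.png

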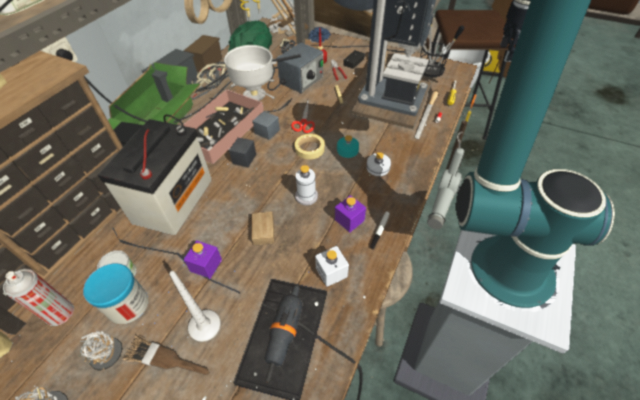

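Candidates (top view):
- Tall gauge: the only one, at (345,181).
- Square: aluminium at (249,245). Purple look-alikes are at (324,246) and (225,120).
- Low: aluminium at (420,263). The turquoise look-alike is at (437,217).

I choose the three bare aluminium ones, then measure their caps and check them in a close crop.

```bash
cat > h.py <<'E'
import numpy as np,cv2
from workcell import bot
from scipy.spatial.transform import Rotation as R
def K(c): f=200/np.tan(np.radians(c["fovy"]/2)); return f
def brass(px,u,v,r):
    h=cv2.cvtColor(px,cv2.COLOR_RGB2HSV);m=cv2.inRange(h,(12,130,110),(28,255,255))
    k=np.zeros_like(m);cv2.circle(k,(int(u),int(v)),r,255,-1);m&=k
    n,l,st,ce=cv2.connectedComponentsWithStats(m);i=1+np.argmax(st[1:,4]);return ce[i],st[i]
def onplane(c,T,uv,z):  # T: world_from_camera
    d=T[:3,:3]@np.array([(uv[0]-c["cx"])/K(c),(uv[1]-c["cy"])/K(c),1]);o=T[:3,3]
    return o+d*(z-o[2])/d[2]
E
python3 - <<'E'
from h import *
ct=bot.read_camera("top");cs=bot.read_camera("scene")
P={"tall":((345,181),(305,170),.128),"square":((249,245),(333,257),.094),"low":((422,264),(378,157),.060)}
crops=[]
for n,(a,b,z) in P.items():
    for c,uv in((ct,a),(cs,b)):
        ce,st=brass(c["pixels"],*uv,12);T=np.linalg.inv(c["camera_from_world"])
        print(n,np.round(ce,1),st.tolist(),np.round(onplane(c,T,ce,z-.003),4))
        u,v=uv;crops.append(cv2.resize(c["pixels"][v-30:v+40,u-35:u+35,::-1],(260,260),interpolation=2))
cv2.imwrite("pics/crop1.png",np.vstack([np.hstack(crops[::2]),np.hstack(crops[1::2])]))
E
```

```text
tall [345.7 180.3] [341, 176, 10, 10, 84] [0.613  0.0071 0.125 ]
tall [304.2 168.2] [300, 165, 9, 8, 55] [0.6148 0.0061 0.125 ]
square [248.1 244.4] [243, 240, 11, 10, 86] [0.4319 0.2131 0.091 ]
square [331.1 254.6] [327, 251, 9, 8, 62] [0.4325 0.2147 0.091 ]
low [421.5 262.2] [417, 258, 10, 10, 82] [ 0.4559 -0.2051  0.057 ]
low [379.4 154.5] [377, 152, 6, 7, 34] [ 0.4569 -0.2091  0.057 ]
```

View pics/crop1.png

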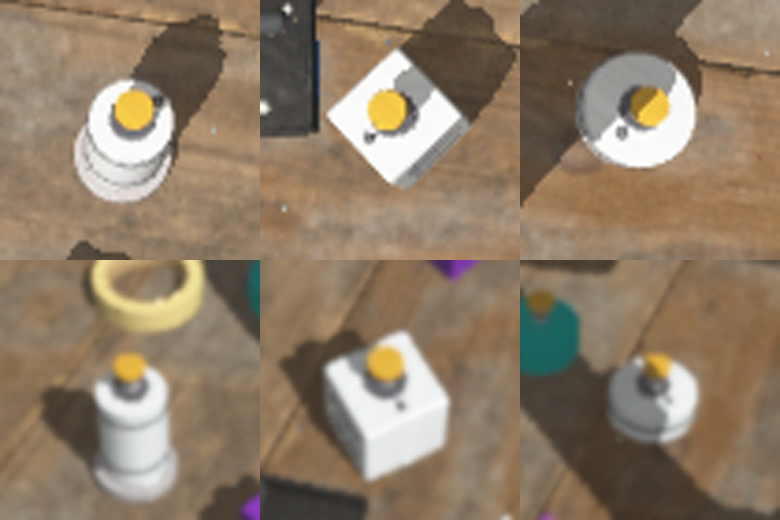

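All three are bare aluminium with brass caps, plungers up. The pairs agree within about 4 mm. Next I work out tool-frame offsets and check clearance to the drill press.

```bash
cat >> h.py <<'E'
C={"tall":(.614,.0065),"square":(.432,.214),"low":(.4562,-.2065)}
def go(p):
    s=bot.read_state();Rm=R.from_rotvec(s["tcp_rot"]).as_matrix();d=np.array(p)-s["tool_pos"]
    return np.round(1000*Rm.T@d,1)
E
python3 - <<'E'
from h import *
s=bot.read_state();print(np.round(R.from_rotvec(s["tcp_rot"]).as_matrix(),4).tolist())
for p in [(.35,-.36,.4),(.614,.0065,.4)]: print(p,go(p))
ct=bot.read_camera("top");T=np.linalg.inv(ct["camera_from_world"])
for uv in [(512,205),(512,290),(535,205),(560,210)]: print(uv,[np.round(onplane(ct,T,uv,z),2) for z in(0.05,.3)])
E
```

```text
[[0.9551, 0.2963, -0.0003], [0.2963, -0.9551, 0.0011], [0.0001, -0.0011, -1.0]]
(0.35, -0.36, 0.4) [ 227.6 -227.3    4.3]
(0.614, 0.0065, 0.4) [ 588.3 -499.1    4.6]
(512, 205) [array([ 0.63, -0.42,  0.05]), array([ 0.56, -0.31,  0.3 ])]
(512, 290) [array([ 0.42, -0.43,  0.05]), array([ 0.4 , -0.31,  0.3 ])]
(535, 205) [array([ 0.64, -0.48,  0.05]), array([ 0.57, -0.35,  0.3 ])]
(560, 210) [array([ 0.64, -0.54,  0.05]), array([ 0.57, -0.4 ,  0.3 ])]
```

View pics/wrist0.png

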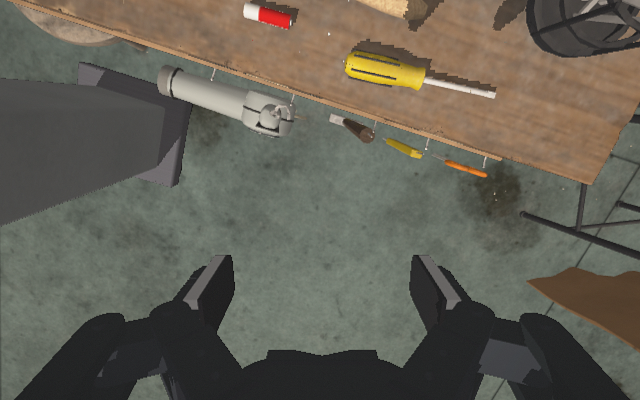

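The wrist view shows only the bench edge and open fingers. The press starts at about y<-0.42, so I go round on the inside, jaws shut.

>>> {"op": "drive_tool", "data": {"increments": [{"delta_pos": [15, -27.5, 0], "turn": 0, "jaw": -1}, {"delta_pos": [15, -27.5, 0], "turn": 0, "jaw": -1}, {"delta_pos": [15, -27.5, 0], "turn": 0, "jaw": -1}, {"delta_pos": [15, -27.5, 0], "turn": 0, "jaw": -1}, {"delta_pos": [15, -27.5, 0], "turn": 0, "jaw": -1}, {"delta_pos": [15, -27.5, 0], "turn": 0, "jaw": -1}, {"delta_pos": [15, -27.5, 0], "turn": 0, "jaw": -1}, {"delta_pos": [15, -27.5, 0], "turn": 0, "jaw": -1}], "grip_force": 20}}

```text
time: 0.97
tool_pos: [0.2494, -0.3975, 0.4047]
tcp_rot: [3.106, 0.47, 0.0]
wrist_force: [1.0, -0.2, 0.8]
width: 0.003
grip_force: 0.0
```

>>> {"op": "drive_tool", "data": {"increments": [{"delta_pos": [27, -24, 0], "turn": 0, "jaw": -1}, {"delta_pos": [27, -24, 0], "turn": 0, "jaw": -1}, {"delta_pos": [27, -24, 0], "turn": 0, "jaw": -1}, {"delta_pos": [27, -24, 0], "turn": 0, "jaw": -1}, {"delta_pos": [27, -24, 0], "turn": 0, "jaw": -1}, {"delta_pos": [27, -24, 0], "turn": 0, "jaw": -1}, {"delta_pos": [27, -24, 0], "turn": 0, "jaw": -1}, {"delta_pos": [27, -24, 0], "turn": 0, "jaw": -1}]}}

```text
time: 1.63
tool_pos: [0.3992, -0.1499, 0.4051]
tcp_rot: [3.105, 0.47, 0.002]
wrist_force: [0.5, -0.6, -0.4]
width: 0.003
grip_force: 0.0
```

```bash
python3 -c "
from h import *
print(bot.read_state()['tool_pos'],go((*C['tall'],.35)))"
```

```text
[ 0.39921698 -0.1499067   0.40505692] [251.4 -85.8  55.2]
```

>>> {"op": "drive_tool", "data": {"increments": [{"delta_pos": [35, -12.5, 0], "turn": 0, "jaw": -1}, {"delta_pos": [35, -12.5, 0], "turn": 0, "jaw": -1}, {"delta_pos": [35, -12.5, 0], "turn": 0, "jaw": -1}, {"delta_pos": [35, -12.5, 0], "turn": 0, "jaw": -1}, {"delta_pos": [35, -12.5, 0], "turn": 0, "jaw": -1}, {"delta_pos": [27, -23.5, 0], "turn": 0, "jaw": -1}, {"delta_pos": [0, 0, 0], "turn": 0, "jaw": -1}, {"delta_pos": [0, 0, 0], "turn": 0, "jaw": -1}]}}

```text
time: 2.3
tool_pos: [0.567, -0.0081, 0.4043]
tcp_rot: [-3.105, -0.476, 0.001]
wrist_force: [-0.2, -1.0, -0.3]
width: -0.001
grip_force: 0.0
```

```bash
cat >> h.py <<'E'
def wrist(name,z,fn=None):
    s=bot.read_state();c=bot.read_camera("wrist")
    T=np.eye(4);T[:3,:3]=R.from_rotvec(s["tcp_rot"]).as_matrix();T[:3,3]=s["tool_pos"];T=T@c["hand_eye"]
    x=np.linalg.inv(T)@np.array([*C[name],z,1]);uv=x[:2]/x[2]*K(c)+[c["cx"],c["cy"]]
    ce,st=brass(c["pixels"],*uv,70)
    im=c["pixels"][:,:,::-1].copy();cv2.drawMarker(im,tuple(int(a) for a in uv),(255,0,0));cv2.drawMarker(im,tuple(int(a) for a in ce),(0,255,0))
    if fn: cv2.imwrite(fn,im)
    return uv,ce,st,onplane(c,T,ce,z)
E
python3 -c "
from h import *
print(wrist('tall',.1245,'pics/w1.png'),go((*C['tall'],.35)))"
```

```text
(array([321.17159305, 140.2718345 ]), array([320.5316129 , 139.33935484]), array([305, 124,  32,  32, 775], dtype=int32), array([0.61455813, 0.00722138, 0.1245    ])) [50.2 -0.7 54.2]
```

View pics/w1.png

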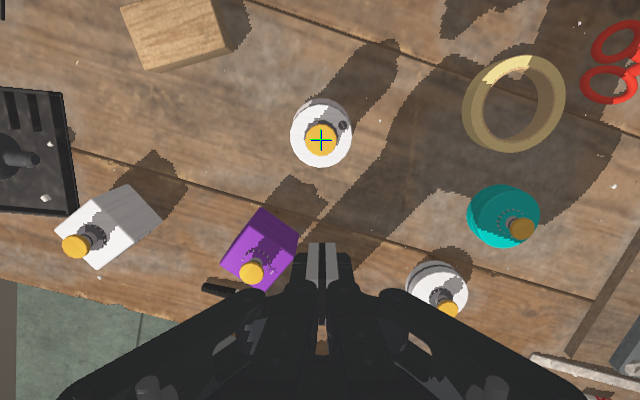

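The wrist view shows the tall cap at (320,139), within 1 mm of the estimate. Now over it and down to about 20 mm above.

>>> {"op": "drive_tool", "data": {"increments": [{"delta_pos": [25, -1, 0], "turn": 0, "jaw": -1}, {"delta_pos": [25.5, 0, 0], "turn": 0, "jaw": -1}, {"delta_pos": [0, 0, 28], "turn": 0, "jaw": -1}, {"delta_pos": [0, 0, 28], "turn": 0, "jaw": -1}, {"delta_pos": [0, 0, 20], "turn": 0, "jaw": -1}, {"delta_pos": [0, 0, 8], "turn": 0, "jaw": -1}, {"delta_pos": [0, 0, 0], "turn": 0, "jaw": -1}, {"delta_pos": [0, 0, 0], "turn": 0, "jaw": -1}]}}

```text
time: 3.02
tool_pos: [0.6139, 0.0054, 0.3211]
tcp_rot: [3.106, 0.469, -0.0]
wrist_force: [0.5, -0.9, -0.4]
width: -0.002
grip_force: 0.0
```

>>> {"op": "drive_tool", "data": {"increments": [{"delta_pos": [0, -1, 8], "turn": 0, "jaw": -1}, {"delta_pos": [0, 0, 5], "turn": 0, "jaw": -1}, {"delta_pos": [0, 0, 3], "turn": 0, "jaw": -1}, {"delta_pos": [0, 0, 1], "turn": 0, "jaw": -1}, {"delta_pos": [0, 0, 0], "turn": 0, "jaw": -1}]}}

```text
time: 3.43
tool_pos: [0.6139, 0.0073, 0.3036]
tcp_rot: [-3.106, -0.471, 0.0]
wrist_force: [-0.3, 0.2, 0.5]
width: -0.004
grip_force: 0.0
```

>>> {"op": "drive_tool", "data": {"increments": [{"delta_pos": [0, 0, 1], "turn": 0, "jaw": -1}, {"delta_pos": [0, 0, 1], "turn": 0, "jaw": -1}]}}

```text
time: 3.6
tool_pos: [0.6141, 0.0073, 0.302]
tcp_rot: [3.106, 0.471, 0.001]
wrist_force: [-0.1, -0.6, -0.2]
width: 0.003
grip_force: 0.0
```

>>> {"op": "drive_tool", "data": {"increments": [{"delta_pos": [0, 0, 1], "turn": 0, "jaw": -1}, {"delta_pos": [0, 0, 1], "turn": 0, "jaw": -1}]}}

```text
time: 3.77
tool_pos: [0.6141, 0.0073, 0.3003]
tcp_rot: [3.106, 0.471, 0.001]
wrist_force: [-0.8, -0.5, 3.5]
width: -0.0
grip_force: 1.9
```

>>> {"op": "drive_tool", "data": {"increments": [{"delta_pos": [0, 0, 1], "turn": 0, "jaw": -1}, {"delta_pos": [0, 0, 1], "turn": 0, "jaw": -1}]}}

```text
time: 3.93
tool_pos: [0.6141, 0.0073, 0.2982]
tcp_rot: [3.106, 0.471, 0.001]
wrist_force: [-1.1, 0.9, 3.5]
width: 0.003
grip_force: 1.9
```

Contact is where expected (4 N). 5.5 mm more.

>>> {"op": "drive_tool", "data": {"increments": [{"delta_pos": [0, 0, 1], "turn": 0, "jaw": -1}, {"delta_pos": [0, 0, 1], "turn": 0, "jaw": -1}, {"delta_pos": [0, 0, 1], "turn": 0, "jaw": -1}, {"delta_pos": [0, 0, 1], "turn": 0, "jaw": -1}, {"delta_pos": [0, 0, 1], "turn": 0, "jaw": -1}, {"delta_pos": [0, 0, 0.5], "turn": 0, "jaw": -1}, {"delta_pos": [0, 0, 0], "turn": 0, "jaw": -1}, {"delta_pos": [0, 0, 0], "turn": 0, "jaw": -1}]}}

```text
time: 4.6
tool_pos: [0.6141, 0.0072, 0.292]
tcp_rot: [3.106, 0.471, 0.001]
wrist_force: [0.5, -0.1, 2.3]
width: 0.0
grip_force: 1.1
```

>>> {"op": "drive_tool", "data": {"increments": [{"delta_pos": [0, 0, -2], "turn": 0, "jaw": -1}, {"delta_pos": [0, 0, -10], "turn": 0, "jaw": -1}, {"delta_pos": [0, 0, -20], "turn": 0, "jaw": -1}, {"delta_pos": [0, 0, -30], "turn": 0, "jaw": -1}, {"delta_pos": [0, 0, -30], "turn": 0, "jaw": -1}, {"delta_pos": [0, 0, 0], "turn": 0, "jaw": -1}]}}

```text
time: 5.1
tool_pos: [0.6158, 0.0071, 0.3921]
tcp_rot: [3.104, 0.47, 0.017]
wrist_force: [1.4, 0.5, 1.0]
width: 0.002
grip_force: 0.0
```

```bash
python3 -c "
from h import *
print(go((*C['square'],.385)))
c=bot.read_camera('top');p=bot.read_camera('scene')['pixels']
cv2.imwrite('pics/c2.png',cv2.resize(p[140:230,260:350,::-1],(500,500),interpolation=2))"
```

```text
[-114.3 -252.1    4.9]
```

View pics/c2.png

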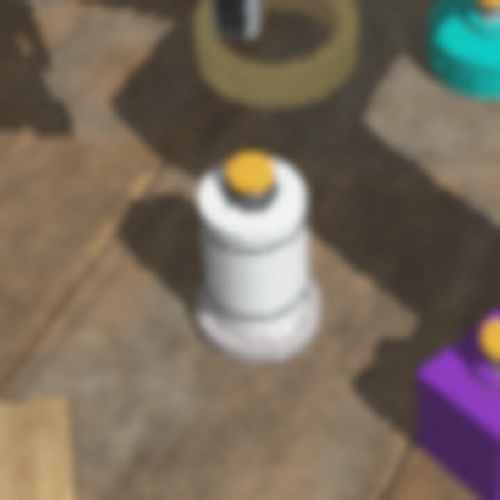

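Tall cap is visibly lower, gauge upright. On to the square gauge.

>>> {"op": "drive_tool", "data": {"increments": [{"delta_pos": [-19, -42, 0], "turn": 0, "jaw": -1}]}}

```text
out of range
```

>>> {"op": "drive_tool", "data": {"increments": [{"delta_pos": [-16.5, -36, 0], "turn": 0, "jaw": -1}, {"delta_pos": [-16.5, -36, 0], "turn": 0, "jaw": -1}, {"delta_pos": [-16.5, -36, 0], "turn": 0, "jaw": -1}, {"delta_pos": [-16.5, -36, 0], "turn": 0, "jaw": -1}, {"delta_pos": [-16.5, -36, 0], "turn": 0, "jaw": -1}, {"delta_pos": [-16.5, -36, 0], "turn": 0, "jaw": -1}, {"delta_pos": [-16.5, -36, 0], "turn": 0, "jaw": -1}, {"delta_pos": [0, 0, 0], "turn": 0, "jaw": -1}]}}

```text
time: 5.87
tool_pos: [0.4243, 0.2169, 0.3823]
tcp_rot: [-3.103, -0.478, 0.009]
wrist_force: [0.5, -0.2, 0.3]
width: 0.001
grip_force: 0.0
```

```bash
python3 -c "
from h import *
print(go((*C['square'],.2795)), wrist('square',.0905))"
```

```text
[  7.    5.4 102.8] (array([327.51933817, 185.75667696]), array([328.5410628 , 184.79227053]), array([315, 171,  28,  28, 621], dtype=int32), array([0.4331226 , 0.21340484, 0.0905    ]))
```

>>> {"op": "drive_tool", "data": {"increments": [{"delta_pos": [8, 5.5, 30], "turn": 0, "jaw": -1}, {"delta_pos": [0, 0, 30], "turn": 0, "jaw": -1}, {"delta_pos": [0, 0, 20], "turn": 0, "jaw": -1}, {"delta_pos": [0, 0, 10], "turn": 0, "jaw": -1}, {"delta_pos": [0, 0, 0], "turn": 0, "jaw": -1}, {"delta_pos": [0, 0, 0], "turn": 0, "jaw": -1}]}}

```text
time: 6.42
tool_pos: [0.4385, 0.2102, 0.2937]
tcp_rot: [3.106, 0.469, -0.003]
wrist_force: [0.3, -0.3, 0.5]
width: 0.003
grip_force: 0.0
```

```bash
python3 -c "
from h import *
print(bot.read_state()['tool_pos'],go((.4328,.2137,.267)))"
```

```text
[0.43848277 0.21018702 0.29367582] [-4.3 -5.  26.7]
```

>>> {"op": "drive_tool", "data": {"increments": [{"delta_pos": [-4.5, -5, 10], "turn": 0, "jaw": -1}, {"delta_pos": [0, 0, 6], "turn": 0, "jaw": -1}, {"delta_pos": [0, 0, 4], "turn": 0, "jaw": -1}, {"delta_pos": [0, 0, 2], "turn": 0, "jaw": -1}, {"delta_pos": [0, 0, 0], "turn": 0, "jaw": -1}, {"delta_pos": [0, 0, 0], "turn": 0, "jaw": -1}]}}

```text
time: 6.92
tool_pos: [0.4325, 0.2143, 0.2724]
tcp_rot: [-3.106, -0.471, -0.001]
wrist_force: [0.7, 0.2, 0.0]
width: 0.001
grip_force: 0.0
```

>>> {"op": "drive_tool", "data": {"increments": [{"delta_pos": [0, 0, 1], "turn": 0, "jaw": -1}, {"delta_pos": [0, 0, 1], "turn": 0, "jaw": -1}, {"delta_pos": [0, 0, 1], "turn": 0, "jaw": -1}, {"delta_pos": [0, 0, 1], "turn": 0, "jaw": -1}]}}

```text
time: 7.25
tool_pos: [0.4325, 0.2143, 0.2682]
tcp_rot: [-3.106, -0.471, -0.0]
wrist_force: [1.3, 0.2, 0.2]
width: 0.0
grip_force: 0.0
```

>>> {"op": "drive_tool", "data": {"increments": [{"delta_pos": [0, 0, 1], "turn": 0, "jaw": -1}, {"delta_pos": [0, 0, 1], "turn": 0, "jaw": -1}]}}

```text
time: 7.42
tool_pos: [0.4325, 0.2143, 0.2664]
tcp_rot: [-3.106, -0.471, -0.0]
wrist_force: [-0.4, 0.3, 4.5]
width: 0.001
grip_force: 1.9
```

>>> {"op": "drive_tool", "data": {"increments": [{"delta_pos": [0, 0, 1], "turn": 0, "jaw": -1}, {"delta_pos": [0, 0, 1], "turn": 0, "jaw": -1}]}}

```text
time: 7.58
tool_pos: [0.4325, 0.2143, 0.2644]
tcp_rot: [-3.106, -0.471, -0.0]
wrist_force: [-0.7, -0.5, 4.2]
width: 0.002
grip_force: 1.9
```

>>> {"op": "drive_tool", "data": {"increments": [{"delta_pos": [0, 0, 1], "turn": 0, "jaw": -1}, {"delta_pos": [0, 0, 1], "turn": 0, "jaw": -1}, {"delta_pos": [0, 0, 1], "turn": 0, "jaw": -1}, {"delta_pos": [0, 0, 1], "turn": 0, "jaw": -1}, {"delta_pos": [0, 0, 1], "turn": 0, "jaw": -1}, {"delta_pos": [0, 0, 0.5], "turn": 0, "jaw": -1}, {"delta_pos": [0, 0, 0], "turn": 0, "jaw": -1}, {"delta_pos": [0, 0, 0], "turn": 0, "jaw": -1}]}}

```text
time: 8.25
tool_pos: [0.4325, 0.2143, 0.2585]
tcp_rot: [-3.106, -0.471, -0.0]
wrist_force: [-0.4, -0.3, 2.2]
width: 0.001
grip_force: 0.9
```

>>> {"op": "drive_tool", "data": {"increments": [{"delta_pos": [0, 0, -2], "turn": 0, "jaw": -1}, {"delta_pos": [0, 0, -10], "turn": 0, "jaw": -1}, {"delta_pos": [0, 0, -25], "turn": 0, "jaw": -1}, {"delta_pos": [0, 0, -35], "turn": 0, "jaw": -1}, {"delta_pos": [0, 0, -35], "turn": 0, "jaw": -1}, {"delta_pos": [0, 0, -20], "turn": 0, "jaw": -1}, {"delta_pos": [0, 0, 0], "turn": 0, "jaw": -1}, {"delta_pos": [0, 0, 0], "turn": 0, "jaw": -1}]}}

```text
time: 8.92
tool_pos: [0.4329, 0.2145, 0.388]
tcp_rot: [-3.105, -0.471, -0.007]
wrist_force: [0.5, -0.3, -0.1]
width: 0.0
grip_force: 0.0
```

```bash
python3 -c "
from h import *
print(go((*C['low'],.385)))
p=bot.read_camera('scene')['pixels']
cv2.imwrite('pics/c3.png',cv2.resize(p[210:300,290:380,::-1],(500,500),interpolation=2))"
```

```text
[-102.5  409.     2.4]
```

View pics/c3.png

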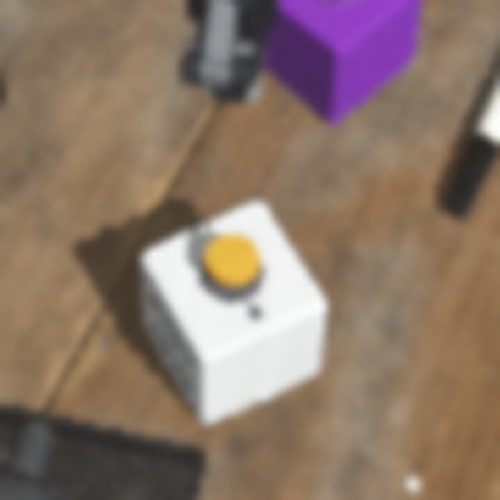

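Square cap is visibly lower, gauge in place. On to the low gauge.

>>> {"op": "drive_tool", "data": {"increments": [{"delta_pos": [-8.5, 34, 0], "turn": 0, "jaw": -1}, {"delta_pos": [-8.5, 34, 0], "turn": 0, "jaw": -1}, {"delta_pos": [-8.5, 34, 0], "turn": 0, "jaw": -1}, {"delta_pos": [-8.5, 34, 0], "turn": 0, "jaw": -1}, {"delta_pos": [-8.5, 34, 0], "turn": 0, "jaw": -1}, {"delta_pos": [-8.5, 34, 0], "turn": 0, "jaw": -1}]}}

```text
time: 9.47
tool_pos: [0.443, 0.0028, 0.3836]
tcp_rot: [-3.105, -0.471, 0.006]
wrist_force: [0.6, 0.6, -0.6]
width: 0.001
grip_force: 0.0
```

>>> {"op": "drive_tool", "data": {"increments": [{"delta_pos": [-8.5, 34, 0], "turn": 0, "jaw": -1}, {"delta_pos": [-8.5, 34, 0], "turn": 0, "jaw": -1}, {"delta_pos": [-8.5, 34, 0], "turn": 0, "jaw": -1}, {"delta_pos": [-8.5, 34, 0], "turn": 0, "jaw": -1}, {"delta_pos": [-8.5, 34, 0], "turn": 0, "jaw": -1}, {"delta_pos": [-8.5, 34, 0], "turn": 0, "jaw": -1}, {"delta_pos": [0, 0, 0], "turn": 0, "jaw": -1}, {"delta_pos": [0, 0, 0], "turn": 0, "jaw": -1}]}}

```text
time: 10.13
tool_pos: [0.4551, -0.2069, 0.3835]
tcp_rot: [-3.104, -0.465, 0.005]
wrist_force: [0.2, 0.8, 0.2]
width: -0.003
grip_force: 0.0
```

>>> {"op": "drive_tool", "data": {"increments": [{"delta_pos": [0, 0, 0], "turn": 0, "jaw": -1}, {"delta_pos": [0, 0, 0], "turn": 0, "jaw": -1}, {"delta_pos": [0, 0, 0], "turn": 0, "jaw": -1}]}}

```text
time: 10.38
tool_pos: [0.4557, -0.2043, 0.385]
tcp_rot: [-3.105, -0.473, 0.001]
wrist_force: [-0.3, -0.4, 0.4]
width: -0.001
grip_force: 0.0
```

```bash
python3 -c "
from h import *
w=wrist('low',.0565,'pics/w2.png');print(w,go((*w[3][:2],.233)))"
```

```text
(array([323.59254493, 184.15736745]), array([322.72689076, 183.00420168]), array([311, 171,  25,  25, 476], dtype=int32), array([ 0.45708882, -0.20529798,  0.0565    ])) [  0.9   1.3 152.3]
```

View pics/w2.png

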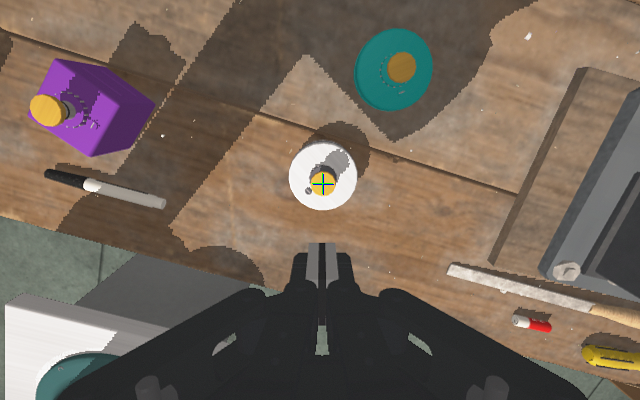

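The low cap at (323,183) matches the estimate; nothing in the way.

>>> {"op": "drive_tool", "data": {"increments": [{"delta_pos": [1, 1.3, 35], "turn": 0, "jaw": -1}, {"delta_pos": [0, 0, 35], "turn": 0, "jaw": -1}, {"delta_pos": [0, 0, 35], "turn": 0, "jaw": -1}, {"delta_pos": [0, 0, 20], "turn": 0, "jaw": -1}, {"delta_pos": [0, 0, 10], "turn": 0, "jaw": -1}, {"delta_pos": [0, 0, 0], "turn": 0, "jaw": -1}, {"delta_pos": [0, 0, 0], "turn": 0, "jaw": -1}, {"delta_pos": [0, 0, 0], "turn": 0, "jaw": -1}]}}

```text
time: 11.1
tool_pos: [0.4584, -0.2068, 0.2526]
tcp_rot: [3.104, 0.471, 0.004]
wrist_force: [0.9, -1.0, 0.2]
width: 0.002
grip_force: 0.0
```

Contact is expected near 0.2325, target 0.2247.

>>> {"op": "drive_tool", "data": {"increments": [{"delta_pos": [-1, 0, 8], "turn": 0, "jaw": -1}, {"delta_pos": [0, 0, 4], "turn": 0, "jaw": -1}, {"delta_pos": [0, 0, 2], "turn": 0, "jaw": -1}, {"delta_pos": [0, 0, 1], "turn": 0, "jaw": -1}, {"delta_pos": [0, 0, 0], "turn": 0, "jaw": -1}, {"delta_pos": [0, 0, 0], "turn": 0, "jaw": -1}]}}

```text
time: 11.6
tool_pos: [0.4563, -0.207, 0.2357]
tcp_rot: [3.106, 0.47, 0.0]
wrist_force: [0.6, -0.6, -0.1]
width: 0.001
grip_force: 0.0
```

>>> {"op": "drive_tool", "data": {"increments": [{"delta_pos": [0, 0, 1], "turn": 0, "jaw": -1}, {"delta_pos": [0, 0, 1], "turn": 0, "jaw": -1}, {"delta_pos": [0, 0, 1], "turn": 0, "jaw": -1}, {"delta_pos": [0, 0, 1], "turn": 0, "jaw": -1}]}}

```text
time: 11.93
tool_pos: [0.4564, -0.207, 0.232]
tcp_rot: [3.106, 0.471, 0.0]
wrist_force: [-1.1, 0.5, 4.1]
width: 0.004
grip_force: 1.9
```

>>> {"op": "drive_tool", "data": {"increments": [{"delta_pos": [0, 0, 1], "turn": 0, "jaw": -1}, {"delta_pos": [0, 0, 1], "turn": 0, "jaw": -1}]}}

```text
time: 12.1
tool_pos: [0.4564, -0.207, 0.2299]
tcp_rot: [3.106, 0.471, 0.0]
wrist_force: [-0.8, 1.1, 3.5]
width: -0.003
grip_force: 1.9
```

>>> {"op": "drive_tool", "data": {"increments": [{"delta_pos": [0, 0, 1], "turn": 0, "jaw": -1}, {"delta_pos": [0, 0, 1], "turn": 0, "jaw": -1}]}}

```text
time: 12.27
tool_pos: [0.4564, -0.207, 0.2278]
tcp_rot: [3.106, 0.471, 0.0]
wrist_force: [-0.7, -0.3, 3.6]
width: 0.002
grip_force: 1.9
```

>>> {"op": "drive_tool", "data": {"increments": [{"delta_pos": [0, 0, 1], "turn": 0, "jaw": -1}, {"delta_pos": [0, 0, 1], "turn": 0, "jaw": -1}, {"delta_pos": [0, 0, 1], "turn": 0, "jaw": -1}, {"delta_pos": [0, 0, 0], "turn": 0, "jaw": -1}, {"delta_pos": [0, 0, 0], "turn": 0, "jaw": -1}, {"delta_pos": [0, 0, 0], "turn": 0, "jaw": -1}]}}

```text
time: 12.77
tool_pos: [0.4563, -0.2069, 0.2245]
tcp_rot: [3.106, 0.471, 0.0]
wrist_force: [1.1, -0.4, 0.6]
width: 0.0
grip_force: 0.4
```

>>> {"op": "drive_tool", "data": {"increments": [{"delta_pos": [0, 0, -2], "turn": 0, "jaw": -1}, {"delta_pos": [0, 0, -10], "turn": 0, "jaw": -1}, {"delta_pos": [0, 0, -25], "turn": 0, "jaw": -1}, {"delta_pos": [0, 0, -35], "turn": 0, "jaw": -1}, {"delta_pos": [0, 0, -35], "turn": 0, "jaw": -1}, {"delta_pos": [0, 0, -35], "turn": 0, "jaw": -1}, {"delta_pos": [0, 0, 0], "turn": 0, "jaw": -1}, {"delta_pos": [0, 0, 0], "turn": 0, "jaw": -1}]}}

```text
time: 13.43
tool_pos: [0.4572, -0.2073, 0.3705]
tcp_rot: [3.102, 0.47, 0.009]
wrist_force: [-0.5, -0.4, -0.7]
width: -0.0
grip_force: 0.0
```

>>> {"op": "drive_tool", "data": {"increments": [{"delta_pos": [-15, 5, 0], "turn": 0, "jaw": -1}, {"delta_pos": [-15, 5, 0], "turn": 0, "jaw": -1}, {"delta_pos": [0, 0, 0], "turn": 0, "jaw": -1}, {"delta_pos": [0, 0, 0], "turn": 0, "jaw": -1}]}}

```text
time: 13.77
tool_pos: [0.4297, -0.2252, 0.3653]
tcp_rot: [-3.105, -0.468, 0.003]
wrist_force: [0.0, 0.1, 0.2]
width: 0.001
grip_force: 0.0
```

Run:
```python
from h import *
c=bot.read_camera("top")["pixels"];a=bot.read_camera("scene")["pixels"]
s=[cv2.resize(p[v-30:v+40,u-35:u+35,::-1],(260,260),interpolation=2) for p,(u,v) in ((c,(345,181)),(c,(249,245)),(c,(422,264)),(a,(305,170)),(a,(333,257)),(a,(378,157)))]
cv2.imwrite("pics/end.png",np.vstack([np.hstack(s[:3]),np.hstack(s[3:])]))
```

```text
(no output)
```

View pics/end.png

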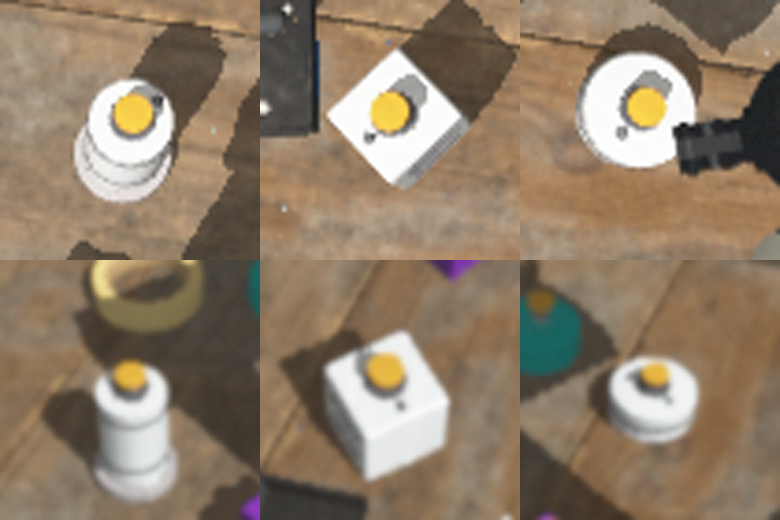

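All three caps sit lower and the gauges have not moved. Handing in.

```bash
python3 -c "
from workcell import bot
print(bot.finish_job())"
```

```text
the job is handed in; nothing more can be done
None
```

The job is handed in: the tall, square and low plungers were pushed in that order to about 8 mm each, judged from fingertip height. The final pictures show all three caps lower and the gauges unmoved, but the hand-in returned no verdict.

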